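# Check a combination padlock out of its drawer

## Task

Pull the drawer of the small bench unit fully open, then turn the dial of the padlock inside, which clicks from notch to notch, until its pointer faces the index rib beside the shackle, and pull the shackle out to its stop so that it leaves the hasp. Then grip the opened lock, lift it level, dial up, out of the still open drawer to at least 20 cm above the worktop and finish while holding it there, still and in the gripper alone. Leave the dropper bottle, the tape roll and the wash bottle where they are.

Things in the scene. Friction and masses are not known exactly. Their poses are not given: they have to be found in the camera images.
- unit: Low grey drawer unit fixed on the worktop, 240 (x) x 300 (y) x 108 mm high; origin under its centre, x points to its back, y to its left, z up. The shut drawer's front is its -x face. Inside, the drawer is 258 mm wide (y), 195 deep (x), 62 deep (z) with its floor 22 mm above the worktop.
- unit_drawer0 (a joint): Drawer slide, m: 0 shut, grows as the drawer is pulled along the unit's -x; stop at 0.166. About 1 N of friction; it stays where it is left.
- unit_drawer0_handle (a point): Middle of the drawer's bar handle: a steel bar 11 mm thick and 120 mm long (along the unit's y), 35 mm in front of the drawer front, 70 mm above the worktop. Axes as the unit's.
- lock: Aluminium combination padlock lying dial up in the drawer. Body 60 (x) x 58 (y) x 28 mm, 0.35 kg; origin at the centre of its underside (40 mm above the worktop). Its -x is the shackle side and points to the unit's -y. Drawer shut, it is at x -29, y +50 mm from the unit's origin; it rides out with the drawer, 70 mm behind the inside of the drawer front.
- lock_body (a point): Centre of the lock's body, 14 mm above its underside; axes as the lock's. The body lies in a cradle fixed in the drawer that stops it turning or sliding (1 mm play): an 18 mm pad, stops at both x ends, and four lips at the corners of its y sides, reaching 10 mm up them. The middle 38 mm of the y sides is free for fingers.
- dial (a joint): Dial angle, rad, growing counter-clockwise seen from above. At 0 the pointer faces the index rib (the lock's -x, towards the shackle), the only place where the lock opens (within 0.14). Clicks into a notch every 0.524 rad (30 degrees), counted from 0; starts 2 to 4 notches positive; turns with about 0.1 N m; stops at +-2.8.
- dial_grip (a point): On the dial's axis, middle of its grip bar: black, 9 mm thick, 16 mm high, on a disc 44 mm across. The bar runs along this point's x from its pointed end at -21 mm (the pointer, a line on top) to the blunt end at +14 mm. 41 mm above the lock's underside, 8 mm above the disc, 8 mm below the bar's top; turns with the dial.
- shackle (a joint): Shackle travel, m: 0 shut, grows as it is pulled along the lock's -x; stop at 0.018. Locked, it has only 1.5 mm of play; with the dial at 0 it slides with about 2 N and stays where it is left. Its free leg is held by a fixed hasp eye (5 mm plate close to the lock's -x face at y -21, top 26 mm above the lock's underside) until about 0.011; only then can the lock be lifted.
- shackle_bow (a point): Middle of the shackle's bow: a steel U of 8 mm round bar, its bow (straight for 22 mm along the lock's y) 48 mm from the lock's -x face, its legs 34 mm apart inside, 14 mm above the lock's underside (32 mm above the drawer floor). Axes as the lock's.
- dropper: Black-capped dropper bottle, 25 x 25 x 74 mm, standing on top of the drawer unit; origin at its underside. Leave alone.
- tape: Roll of tan tape, 100 mm across, 25 mm high, lying on top of the drawer unit; origin at its underside. Leave alone.
- wash_bottle: White wash bottle, 55 x 56 x 174 mm, standing on the worktop at the right; origin at its underside. Leave alone.

How it is judged:
By the outcome, as a careful person would: the job done as asked, in the order asked, and still so for the second after the job is handed in, while the arm keeps its last pose, push and grip.
It also fails if it takes over 72 s, if anything falls off the work surface, if the arm or the gripper's body presses on something with over 40 N, if the wrist force passes 120 N, or if a joint passes its speed limit or range.

## Robot

A 6-joint arm with a two-finger parallel gripper is mounted at the origin on a cart in front of the work surface, level with it; the furniture and walls round the work are solid. World frame = base frame: x ahead of the robot, y to its left, z up, the work surface at z = 0. Lengths are in m, angles in rad, forces in N, time in s.
With the tool pointing down it reaches from about 0.25 to 0.775 m from the base axis. Payload 4 kg.
Tool frame: the origin (TCP) lies at the centre of the arm's flange, where the gripper is bolted on; the fingertips stand ahead of it and the grasp point (between the pads) lies 180 mm ahead of it (robot.tcp_to_tips is the z of the fingertips in the tool frame, in m); z points along the fingers, y is the direction in which the jaws open and shut (so a half turn about z gives the same grasp; the last joint's range is limited). The gripper opens to 94 mm and grips with 3 to 60 N. Pads are 16 mm wide; open, the fingers measure 119 mm over their backs; the gripper's body (75 mm by 177 mm) begins 78 mm behind the grasp point.
Start: joints at [1.128, 0.087, 1.371, -0, 1.684, -0.103], TCP at [0.183, 0.519, 0.405] pointing down, gripper open.
Joint ranges: [-3.1, 3.1], [-0.76, 2.03], [0.27, 2.55], [-1.08, 4.22], [0.17, 2.65], [-2.57, 2.57]. Speed limits (rad/s): [2.79, 2.79, 3.14, 3.14, 3.14, 3.14].

## Interface

Orientations are given as [roll, pitch, yaw] about the fixed x, y, z axes, in that order (R = Rz(yaw) Ry(pitch) Rx(roll)).
In Python, from bench import robot gives the robot as it stands.
- The arm moves only by the tool move_arm, never from a script. Its argument "increments" is a list that holds one entry, the list of rows, each a list of 7 numbers: the opening, from 0 (shut) to 1 (fully open), then the shift along the tool's x, y, z as a fraction of full scale, then the turn, a rotation vector about the tool's x, y, z as a fraction of full scale. In form: [[[jaw, dx, dy, dz, rx, ry, rz], ...]]. A call has 1 to 8 rows; each row is the pose to reach, as a shift and turn from the pose commanded when the call began, along the tool's axes at that moment; what a row does not reach only later rows make up. Full scale, the value 1, is 0.1 m for a shift and pi/2 rad for a turn. A row lasts 1/12 s, in which the tool goes at most 41.7 mm and 7.16 degrees, less where a joint would pass 70% of its speed; a pose out of reach is approached as far as the arm can. A call with a number of a shift or a turn outside -1 to 1 is refused whole. A call with a gripper value outside its range is refused whole. The fingers move at their own pace and stop on an object; the grip force is fixed at half the most. Time passes only in rows, so rows that repeat a pose let the fingers close. It gives the time, the measured TCP pose, the force and the opening at its end, in the units of the state.
- robot.get_obs(): the state, without advancing time (a new reading comes with each control period).
- robot.snapshot(name): name is "scene" or "side" or "wrist"; returns (picture, depth): 400x640x3 uint8, red, green, blue; 400x640 float32, m along the optical axis (not along the pixel's ray), 0 where there is no reading.
- robot.camera_params(name): a dict with "mtx" (3x3 intrinsics, pixels), "R" (3x3) and "t" (3): a world point X has camera coordinates R X + t. Camera axes: x right, y down, z forward; pixel columns grow to the right and rows downward; lengths in m; the calibration is good to about 2 mm. A picture is of the moment at which its call begins: read the wrist's pose just before it. camera_params takes no time and is no camera call; for the wrist camera it gives the pose at the moment of the call.
- robot.close_job(): hands the job in, once; it reports no verdict.
The state is a dict: "time": time; "joint_positions": joint angles; "qvel": joint speeds; "joint_torque": joint torques, N m; "tool_pos": TCP position; "ee_rot": TCP orientation; "wrist_force": force on the tool from outside, world axes, zero at the start; "wrist_torque": the same for the moment, N m; "width": finger opening in m.
Only numpy, scipy, OpenCV 4.12 (cv2) and the standard library are available. Lean on these libraries where they do the work, as an engineer would, in place of code of your own. Each camera call takes 0.05 s, during which the arm holds its last target.

## Working session

There is one attempt and no reset: what is moved stays moved. The work goes in short steps, Python scripts to look and compute and a tool call to move; the robot and the scene stay as the last step left them, time stands still between calls to the robot, and variables do not carry over. Pictures are saved under pics/ and viewed, and the job is handed in when it is done.

Besides the shell and the picture viewer there is one more tool, called after ">>>" as name(argument=value, ...) on one line, values as JSON. move_arm: Moves the arm, as the interface text tells. Its arguments: {"type":"object","properties":{"increments":{"type":"array","items":{"type":"array","items":{"type":"array","items":{"type":"number","minimum":-1,"maximum":1}}}}},"required":["increments"]}

```bash
ls; mkdir -p pics; python3 - <<'E'
from bench import robot
import cv2
o=robot.get_obs(); print(o, robot.tcp_to_tips)
for n in ("scene","side","wrist"):
    p=robot.camera_params(n); im,d=robot.snapshot(n)
    cv2.imwrite(f"pics/{n}0.png",im[:,:,::-1]); print(n,p)
    import numpy as np; np.savez(f"pics/{n}0.npz",im=im,d=d,**p)
E
```

```text
pics
{'time': 0.0, 'joint_positions': array([ 1.12787858e+00,  8.79001894e-02,  1.37222236e+00,  9.51608081e-06,
        1.68357747e+00, -1.03092574e-01]), 'qvel': array([-0.00053902,  0.00142953,  0.00028415, -0.00160201, -0.000442  ,
        0.00134031]), 'joint_torque': array([ 3.24029616e-04, -3.40184247e+01, -3.02428508e+01,  7.17960577e-02,
        3.30745254e-02, -1.74248253e-04]), 'tool_pos': array([0.18327572, 0.5184406 , 0.40354986]), 'ee_rot': array([-3.13949744e+00, -2.26277265e-04,  2.80176831e+00]), 'wrist_force': array([-0.17528918, -0.0355075 ,  0.89622698]), 'wrist_torque': array([ 0.03674313, -0.00602411,  0.0451818 ]), 'width': 0.09362969002017213} 0.1992
scene {'mtx': array([[379.82397857,   0.        , 315.70290206],
       [  0.        , 379.82397857, 199.39698446],
       [  0.        ,   0.        ,   1.        ]]), 'R': array([[-0.89162388, -0.45266793,  0.00992964],
       [-0.3415573 ,  0.65804825, -0.67105224],
       [ 0.29722965, -0.60171774, -0.74134357]]), 't': array([0.46075899, 0.4586177 , 0.58162999])}
side {'mtx': array([[451.5926952 ,   0.        , 317.63136997],
       [  0.        , 451.5926952 , 201.5821179 ],
       [  0.        ,   0.        ,   1.        ]]), 'R': array([[-0.86355614, -0.50376521,  0.02216753],
       [-0.32989497,  0.53116645, -0.78040471],
       [ 0.3813661 , -0.68123624, -0.62488166]]), 't': array([0.44609947, 0.40633585, 0.5247919 ])}
wrist {'mtx': array([[331.0025609 ,   0.        , 322.49916549],
       [  0.        , 331.0025609 , 205.58729001],
       [  0.        ,   0.        ,   1.        ]]), 'R': array([[ 0.3326263 ,  0.94305504, -0.00263427],
       [ 0.90459664, -0.31826949,  0.2835656 ],
       [ 0.26657956, -0.09670433, -0.95894922]]), 't': array([-0.54973002, -0.03144871,  0.39181108])}
```

View pics/scene0.png

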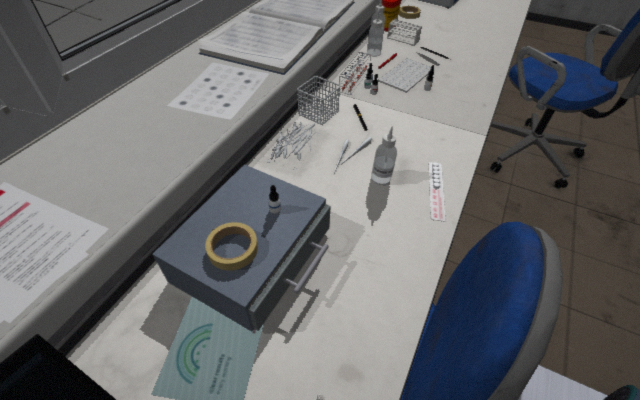

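View pics/side0.png

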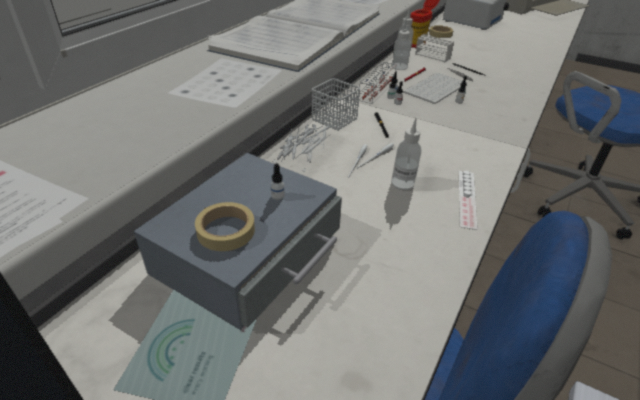

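View pics/wrist0.png

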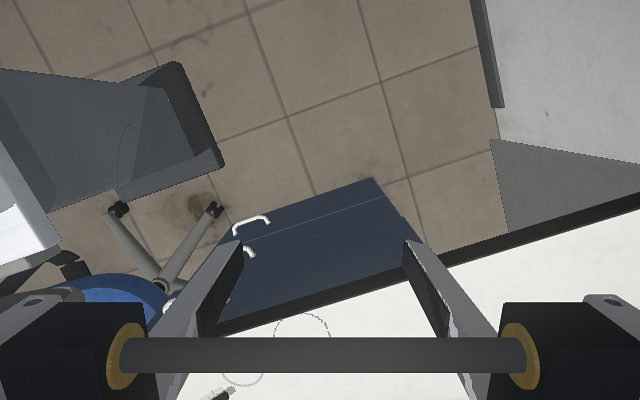

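The scene and side views both show the unit with its top corners (scene) around (250,167), (330,208), (247,305), (155,255). The handle runs from (292,287) to (325,245), and tape and dropper stand on the unit's top. I'll measure the top plane from depth.

```bash
cat > h.py <<'E'
import numpy as np, cv2
def pts(d,p,rng=None):
    v,u=np.mgrid[:d.shape[0],:d.shape[1]]
    K=p["mtx"]; x=np.stack([(u-K[0,2])/K[0,0]*d,(v-K[1,2])/K[1,1]*d,d],-1)
    return (x-p["t"])@p["R"]
def ray(p,u,v,z):
    K=p["mtx"]; r=p["R"].T@np.array([(u-K[0,2])/K[0,0],(v-K[1,2])/K[1,1],1]); c=-p["R"].T@p["t"]
    return c+r*(z-c[2])/r[2]
def proj(p,X):
    c=p["R"]@np.asarray(X)+p["t"]; q=p["mtx"]@c; return q[:2]/q[2]
E
python3 - <<'E'
from h import *
for n in ("scene","side"):
    p=np.load(f"pics/{n}0.npz"); X=pts(p["d"],p); d=p["d"]
    m=(d>0)&(abs(X[...,2]-.108)<.006); m=m.astype(np.uint8)
    k,l,s,c=cv2.connectedComponentsWithStats(m)
    i=1+s[1:,4].argmax(); print(n,s[i])
    P=X[l==i]; r=cv2.minAreaRect(P[:,:2].astype(np.float32)*1000); print(r,cv2.boxPoints(r), np.median(P[:,2]))
    # top items
    w=(d>0)&(X[...,2]>.06)&(X[...,2]<.08)
    box=X[w]; 
    import itertools
    m=((d>0)&(X[...,2]>.115)&(X[...,2]<.2)).astype(np.uint8)
    k,l,s,c=cv2.connectedComponentsWithStats(m)
    for i in range(1,k):
        if s[i,4]>40: print("obj",s[i],X[l==i].mean(0),X[l==i].min(0),X[l==i].max(0))
E
```

```text
scene [  152   164   174   144 10469]
((747.6403198242188, -120.69905090332031), (302.1610107421875, 228.0525665283203), 87.44185638427734) [[ 626.98444 -266.53964]
 [ 854.80975 -276.71835]
 [ 868.2962    25.14154]
 [ 640.4709    35.32025]] 0.10751317391188138
obj [    0     0   401   363 53117] [ 1.08499647 -0.25963788  0.14848222] [ 0.82534793 -1.42011524  0.11500535] [1.32537878 0.28994453 0.19999455]
obj [628   9  12  19 119] [-0.02727297 -1.61906223  0.13397704] [-0.04833204 -1.64102695  0.11554484] [-0.0108185  -1.59444835  0.16591272]
obj [382 126  14  24 195] [ 0.56398202 -0.48906495  0.13677599] [ 0.54888981 -0.51106462  0.11515662] [ 0.58127242 -0.47825223  0.17366892]
obj [268 185  13  27 242] [ 0.70776416 -0.17925949  0.14555358] [ 0.69831218 -0.19363883  0.11502038] [ 0.72226102 -0.17164887  0.18078659]
obj [ 205  222   52   47 1136] [ 0.72974283 -0.05375538  0.12840732] [ 0.68268069 -0.10603531  0.11500345] [ 0.78431542 -0.00724896  0.13531983]
obj [ 448  222  100  178 6427] [ 0.25924732 -0.0877822   0.16822092] [ 0.19598067 -0.34928221  0.11501918] [0.2892151  0.022433
[... 850 characters left out ...]
j [403 118  17  28 262] [ 0.56668507 -0.48864378  0.13566061] [ 0.5517066  -0.51232089  0.11500833] [ 0.58501817 -0.47664915  0.17293736]
obj [271 163  14  35 340] [ 0.7099541  -0.17718806  0.14530167] [ 0.70084978 -0.19143728  0.11502934] [ 0.72256097 -0.16812899  0.18134   ]
obj [ 195  202   60   47 1512] [ 0.73108629 -0.05094382  0.12783375] [ 0.68467776 -0.10505507  0.11500305] [ 0.78401356 -0.0054077   0.13536122]
obj [ 472  211  119  189 8119] [ 0.25468619 -0.05074606  0.16795866] [ 0.18891295 -0.342571    0.1151087 ] [0.29217089 0.02963231 0.19999912]
obj [   0  303   54   90 2834] [0.77819048 0.26926043 0.15203268] [0.76511437 0.24330069 0.11502396] [0.7914973  0.31129051 0.19996772]
```

```bash
python3 - <<'E'
from h import *
for n in ("scene","side"):
    p=np.load(f"pics/{n}0.npz"); X=pts(p["d"],p); d=p["d"]
    m=((d>0)&(X[...,2]>.06)&(X[...,2]<.08)&(X[...,0]>.54)&(X[...,0]<.612)&(abs(X[...,1]+.11)<.12))
    P=X[m]; print(n,len(P),P.mean(0),P.min(0),P.max(0)); 
    r=cv2.minAreaRect(P[:,:2].astype(np.float32)*1000); print(r)
    # drawer front
    m=((d>0)&(X[...,2]>.02)&(X[...,2]<.09)&(X[...,0]>.61)&(X[...,0]<.64)&(abs(X[...,1]+.11)<.13))
    P=X[m]; y=P[:,1]; A=np.c_[np.ones(len(P)),y+.12]; print("front x at y=-.12, slope",np.linalg.lstsq(A,P[:,0],rcond=None)[0],len(P))
E
```

```text
scene 389 [ 0.58745511 -0.10902601  0.07336692] [ 0.57696061 -0.1748494   0.06729707] [ 0.61147448 -0.04854857  0.07780858]
((594.1170654296875, -111.68256378173828), (34.49936294555664, 126.28640747070312), 0.11055813729763031)
front x at y=-.12, slope [0.62012223 0.04013591] 1303
side 485 [ 0.5891716  -0.10654977  0.07355474] [ 0.57903506 -0.17468882  0.06689209] [ 0.61187994 -0.04541288  0.07758881]
((596.927978515625, -110.35101318359375), (129.43634033203125, 32.608673095703125), 88.47660827636719)
front x at y=-.12, slope [0.62231038 0.04061979] 2312
```

>>> move_arm(increments=[[[1,-0.985,-0.767,0,0,0,0],[1,-0.985,-0.767,0,0,0,0],[1,-0.985,-0.767,0,0,0,0],[1,-0.985,-0.767,0,0,0,0]]])

```text
time: 0.48
tool_pos: [0.2533, 0.4093, 0.4045]
ee_rot: [-3.139, 0.003, 2.795]
wrist_force: [0.1, 0.8, 0.8]
width: 0.0943
```

>>> move_arm(increments=[[[0.5,-0.985,-0.767,0,0,0,0],[0.5,-0.985,-0.767,0,0,0,0],[0.5,-0.985,-0.767,0,0,0,0],[0.5,-0.985,-0.767,0,0,0,0]]])

```text
time: 0.82
tool_pos: [0.3207, 0.3041, 0.4046]
ee_rot: [-3.14, 0.003, 2.793]
wrist_force: [-0.3, 1.2, 0.8]
width: 0.071
```

>>> move_arm(increments=[[[0.32,-0.985,-0.767,0,0,0,0],[0.32,-0.985,-0.767,0,0,0,0],[0.32,-0.985,-0.767,0,0,0,0],[0.32,-0.985,-0.767,0,0,0,0]]])

```text
time: 1.15
tool_pos: [0.388, 0.199, 0.4044]
ee_rot: [-3.139, 0.002, 2.793]
wrist_force: [0.3, 0.8, 0.7]
width: 0.0438
```

>>> move_arm(increments=[[[0.32,-0.985,-0.767,0,0,0,0],[0.32,-0.985,-0.767,0,0,0,0],[0.32,-0.985,-0.767,0,0,0,0],[0.32,-0.985,-0.767,0,0,0,0]]])

```text
time: 1.48
tool_pos: [0.4552, 0.0941, 0.4039]
ee_rot: [-3.139, 0.001, 2.794]
wrist_force: [0.1, 1.0, 0.1]
width: 0.0303
```

>>> move_arm(increments=[[[0.32,-0.985,-0.767,0.2,0,0,0.08],[0.32,-0.985,-0.767,0.4,0,0,0.16],[0.32,-0.985,-0.767,0.5,0,0,0.24],[0.32,-0.985,-0.767,0.5,0,0,0.32],[0.32,-0.985,-0.767,0.5,0,0,0.4],[0.32,-0.985,-0.767,0.5,0,0,0.4]]])

```text
time: 1.98
tool_pos: [0.5202, -0.0067, 0.3531]
ee_rot: [-3.14, -0.003, 2.17]
wrist_force: [0.0, 0.8, -0.3]
width: 0.0302
```

```bash
python3 - <<'E'
from bench import robot
import numpy as np
o=robot.get_obs();print(o)
E
```

```text
{'time': 1.9833, 'joint_positions': array([-1.22101624e-01,  3.80894473e-02,  1.52488902e+00,  9.12487961e-04,
        1.58182145e+00, -7.21624003e-01]), 'qvel': array([ 0.02106913, -0.02821768, -0.01006763, -0.00097203,  0.00364708,
       -0.12887714]), 'joint_torque': array([-6.88686837e-01, -3.05740356e+01, -2.94004709e+01, -1.47049071e-02,
        2.95290886e-02,  8.31642263e-01]), 'tool_pos': array([ 0.52024442, -0.0066765 ,  0.35305058]), 'ee_rot': array([-3.13978763e+00, -2.80374405e-03,  2.17032477e+00]), 'wrist_force': array([ 0.00782174,  0.76110554, -0.26265784]), 'wrist_torque': array([-0.08280162,  0.0250084 ,  0.02922538]), 'width': 0.030235933548966917}
```

>>> move_arm(increments=[[[0.32,-0.3,-0.05,0.1,0,0,0.08],[0.32,-0.6,-0.05,0.2,0,0,0.16],[0.32,-0.8,-0.05,0.2,0,0,0.24],[0.32,-1,-0.05,0.2,0,0,0.32],[0.32,-1,-0.05,0.2,0,0,0.411],[0.32,-1,-0.05,0.2,0,0,0.411],[0.32,-1,-0.05,0.2,0,0,0.411]]])

```text
time: 2.57
tool_pos: [0.5726, -0.0911, 0.3349]
ee_rot: [3.141, -0.001, 1.533]
wrist_force: [0.0, 0.8, 0.5]
width: 0.0306
```

```bash
cat > snap.py <<'E'
import sys,cv2,numpy as np
from bench import robot
def snap(n,tag):
    p=robot.camera_params(n); im,d=robot.snapshot(n)
    cv2.imwrite(f"pics/{n}{tag}.png",im[:,:,::-1]); np.savez(f"pics/{n}{tag}.npz",im=im,d=d,**p)
if __name__=="__main__":
    o=robot.get_obs(); print(o["time"],o["tool_pos"],np.degrees(o["ee_rot"]),o["wrist_force"],o["width"],o["joint_positions"])
    for a in sys.argv[2:]: snap(a,sys.argv[1])
E
python3 snap.py 1 wrist
```

```text
2.5667 [ 0.5725968  -0.09111074  0.33488919] [ 1.79987207e+02 -3.46302859e-02  8.78358230e+01] [0.0447802  0.7634242  0.49410009] 0.030560677718424616 [-2.55738742e-01  1.76417630e-01  1.40962236e+00  6.38471624e-04
  1.55546536e+00 -2.17976420e-01]
```

View pics/wrist1.png

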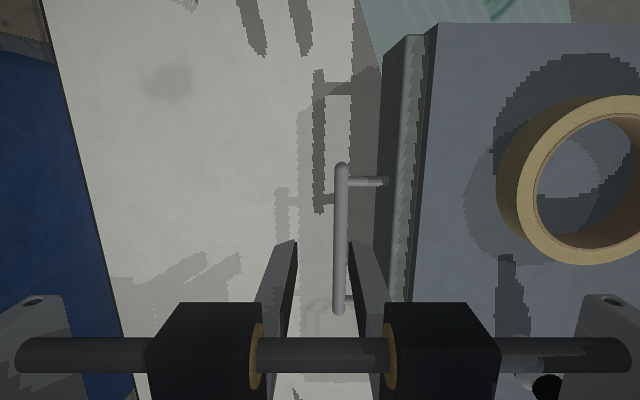

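The wrist view shows the handle bar from (341,167) to (338,310), between and slightly right of the fingers, with the tape on the right.

```bash
python3 - <<'E'
from h import *
p=np.load("pics/wrist1.npz")
for uv in [(341,165),(338,313),(340,240)]: print(ray(p,*uv,.0755),p["d"][uv[1],uv[0]])
X=pts(p["d"],p);print(X[240,335:346])
c=-p["R"].T@p["t"];print(c)
E
```

```text
[ 0.58943814 -0.04843476  0.0755    ] 0.24232255
[ 0.58430759 -0.1722994   0.0755    ] 0.27468905
[ 0.58741641 -0.10700869  0.0755    ] 0.25660908
[[ 0.58359366 -0.10775643  0.07333416]
 [ 0.58436181 -0.1075793   0.07383464]
 [ 0.58515091 -0.1077026   0.07360732]
 [ 0.58589248 -0.10727129  0.07472277]
 [ 0.58666028 -0.10718757  0.07499634]
 [ 0.58739792 -0.10683092  0.07593009]
 [ 0.58821738 -0.10725971  0.07496355]
 [ 0.5890203  -0.10749799  0.07445822]
 [ 0.58982379 -0.107715    0.07400462]
 [ 0.59059375 -0.10766251  0.07420253]
 [ 0.59147056 -0.10836559  0.07257501]]
[ 0.57713985 -0.00822367  0.31449962]
```

>>> move_arm(increments=[[[0.32,-0.18,0.15,0.1,0,0,0],[0.32,-0.18,0.15,0.3,0,0,0],[0.32,-0.18,0.15,0.6,0,0,0],[0.32,-0.18,0.15,0.85,0,0,0],[0.32,-0.18,0.15,0.85,0,0,0],[0,-0.18,0.15,0.85,0,0,0],[0,-0.18,0.15,0.85,0,0,0],[0,-0.18,0.15,0.85,0,0,0]]])

```text
time: 3.28
tool_pos: [0.5868, -0.1107, 0.2522]
ee_rot: [3.14, 0.001, 1.529]
wrist_force: [-8.8, 1.2, 4.6]
width: 0.0134
```

>>> move_arm(increments=[[[0,0,0,0,0,0,0],[0,0,0,0,0,0,0]]])

```text
time: 3.45
tool_pos: [0.586, -0.1108, 0.2522]
ee_rot: [-3.14, 0.0, 1.529]
wrist_force: [-4.7, 2.1, 3.7]
width: 0.0102
```

>>> move_arm(increments=[[[0,0,-0.1,0,0,0,0],[0,0,-0.25,0,0,0,0],[0,0,-0.4,0,0,0,0],[0,0,-0.55,0,0,0,0],[0,0,-0.7,0,0,0,0],[0,0,-0.85,0,0,0,0],[0,0,-1,0,0,0,0]]])

```text
time: 4.03
tool_pos: [0.487, -0.1064, 0.2522]
ee_rot: [3.136, 0.0, 1.529]
wrist_force: [1.5, 1.4, 0.6]
width: 0.0102
```

>>> move_arm(increments=[[[0,0,-0.15,0,0,0,0],[0,0,-0.3,0,0,0,0],[0,0,-0.45,0,0,0,0],[0,0,-0.55,0,0,0,0],[0,0,-0.62,0,0,0,0],[0,0,-0.67,0,0,0,0],[0,0,-0.68,0,0,0,0],[0,0,-0.68,0,0,0,0]]])

```text
time: 4.7
tool_pos: [0.4194, -0.1036, 0.2521]
ee_rot: [3.137, -0.0, 1.528]
wrist_force: [-0.2, 3.6, 7.4]
width: 0.0102
```

>>> move_arm(increments=[[[0,0,-0.03,0,0,0,0],[0,0,-0.03,0,0,0,0],[0,0,-0.03,0,0,0,0]]])

```text
time: 4.95
tool_pos: [0.4181, -0.1035, 0.2521]
ee_rot: [3.13, -0.001, 1.528]
wrist_force: [7.6, 3.3, 1.4]
width: 0.0099
```

>>> move_arm(increments=[[[0.32,0,0.02,0,0,0,0],[0.32,0,0.02,0,0,0,0],[0.32,0,0.02,0,0,0,0],[0.32,0,0.02,-0.2,0,0,0],[0.32,0,0.02,-0.6,0,0,0],[0.32,0,0.02,-1,0,0,0],[0.32,0,0.02,-1,0,0,0]]])

```text
time: 5.53
tool_pos: [0.4191, -0.1045, 0.3579]
ee_rot: [3.128, 0.005, 1.528]
wrist_force: [0.9, 0.1, 1.1]
width: 0.0301
```

```bash
python3 snap.py 2 scene wrist side
```

```text
5.5333 [ 0.41910884 -0.10451554  0.35786971] [179.22985115   0.30111032  87.52727472] [0.85985489 0.12621688 1.06017478] 0.03009627105022267 [-3.75599015e-01 -1.71292690e-01  1.71224246e+00 -5.80650265e-04
  1.58622214e+00 -3.32490281e-01]
```

View pics/scene2.png

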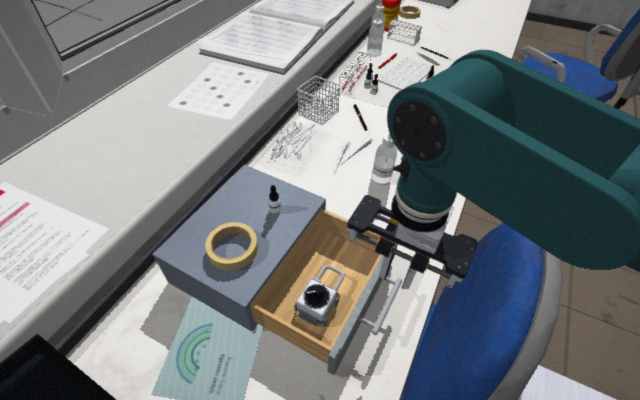

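View pics/wrist2.png

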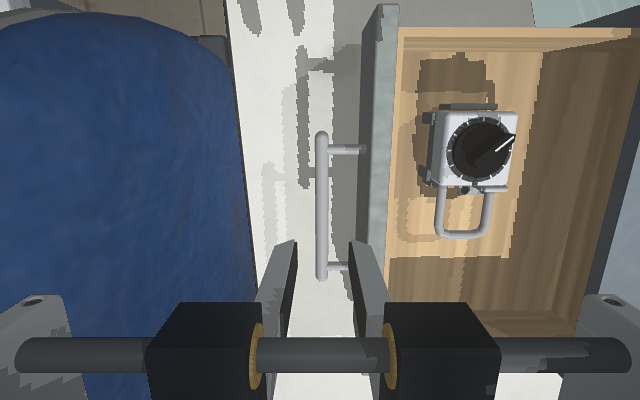

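View pics/side2.png

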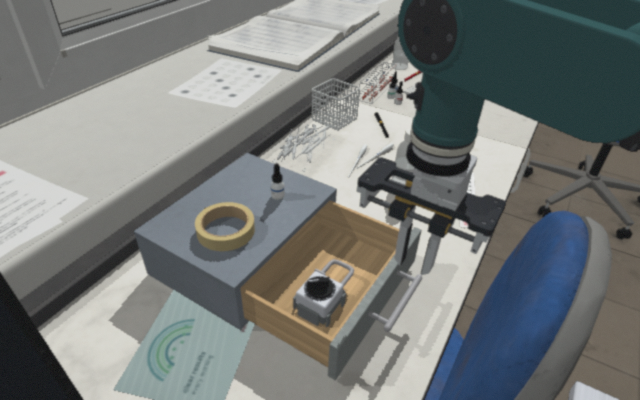

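The drawer is open. The wrist view shows the padlock with its dial centred near (480,149), and the white pointer line running towards (514,137). The shackle bow is at about (463,235).

```bash
python3 - <<'E'
from h import *
p=np.load("pics/wrist2.npz"); im=p["im"]
c=im[90:250,410:540]; cv2.imwrite("pics/w2crop.png",cv2.resize(c[:,:,::-1],None,fx=4.5,fy=4.5,interpolation=cv2.INTER_NEAREST)[:600*1])
X=pts(p["d"],p)
# z map
for v in range(120,185,5): print(v,[int(1000*X[v,u,2]) for u in range(440,525,4)])
E
```

```text
120 [56, 62, 67, 68, 68, 67, 67, 67, 68, 68, 68, 69, 67, 68, 68, 67, 67, 67, 66, 67, 22, 21]
125 [56, 64, 66, 68, 67, 67, 67, 69, 71, 72, 71, 72, 72, 72, 71, 69, 69, 67, 67, 66, 21, 21]
130 [56, 64, 67, 68, 68, 67, 72, 72, 71, 72, 72, 73, 72, 72, 73, 72, 68, 67, 67, 21, 20, 21]
135 [58, 64, 66, 67, 69, 71, 71, 72, 70, 71, 72, 71, 73, 74, 77, 83, 87, 88, 88, 21, 21, 21]
140 [60, 65, 66, 69, 70, 71, 73, 72, 73, 72, 73, 72, 75, 81, 84, 89, 89, 89, 89, 22, 22, 23]
145 [61, 67, 69, 68, 71, 73, 72, 71, 73, 72, 72, 79, 82, 86, 89, 89, 88, 89, 66, 20, 21, 20]
150 [62, 67, 69, 69, 73, 72, 72, 72, 71, 75, 80, 85, 88, 88, 88, 87, 72, 70, 22, 22, 21, 22]
155 [63, 66, 69, 68, 72, 73, 73, 71, 77, 84, 87, 89, 89, 89, 88, 72, 73, 68, 22, 22, 21, 21]
160 [64, 68, 67, 69, 72, 72, 72, 79, 85, 87, 88, 89, 88, 72, 72, 72, 72, 66, 21, 22, 21, 21]
165 [65, 66, 66, 69, 70, 73, 73, 72, 81, 87, 87, 89, 73, 73, 73, 72, 68, 67, 21, 22, 22, 22]
170 [64, 67, 67, 68, 68, 72, 73, 72, 72, 73, 72, 72, 73, 72, 73, 67, 67, 67, 21, 22, 20, 21]
175 [66, 67, 67, 67, 69, 68, 68, 72, 72, 71, 73, 71, 72, 67, 67, 66, 67, 20, 20, 21, 22, 21]
180 [65, 68, 66, 67, 67, 68, 67, 67, 68, 69, 67, 68, 67, 68, 67, 67, 68, 20, 21, 20, 21, 21]
```

View pics/w2crop.png

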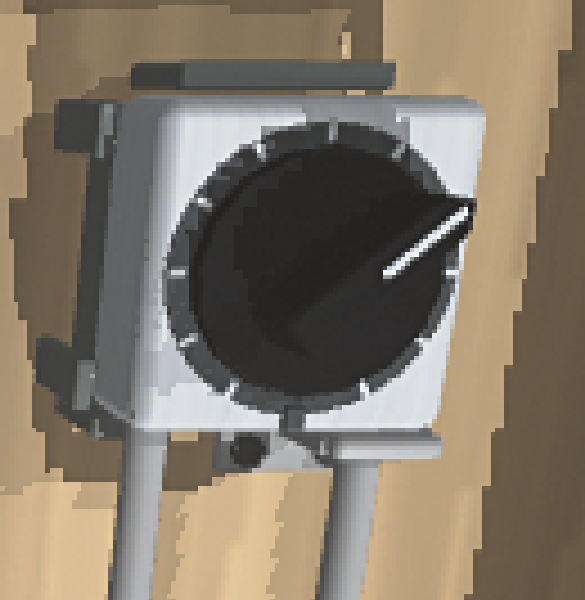

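```bash
cat > dial.py <<'E'
import sys
from h import *
p=np.load(sys.argv[1]); X=pts(p["d"],p); d=p["d"]
cx,cy=float(sys.argv[2]),float(sys.argv[3])
reg=(d>0)&(np.hypot(X[...,0]-cx,X[...,1]-cy)<.05)
P=X[reg&(X[...,2]>.0855)&(X[...,2]<.094)]
r=cv2.minAreaRect((P[:,:2]*1000).astype(np.float32));print("bar",len(P),P.mean(0),r)
w=np.linalg.svd(P[:,:2]-P[:,:2].mean(0))[2][0]; print("bar ang mod180",np.degrees(np.arctan2(w[1],w[0])))
D=X[reg&(X[...,2]>.0705)&(X[...,2]<.0745)]
print("disc",len(D),cv2.minEnclosingCircle((D[:,:2]*1000).astype(np.float32)))
B=X[reg&(X[...,2]>.0655)&(X[...,2]<.0695)]
print("body",len(B),cv2.minAreaRect((B[:,:2]*1000).astype(np.float32)))
E
python3 dial.py pics/wrist2.npz .549 -.061
python3 - <<'E'
from h import *
p=np.load("pics/wrist2.npz")
a=ray(p,410+387/4.5,90+274/4.5,.089);b=ray(p,410+470/4.5,90+208/4.5,.089);print(a,b,np.degrees(np.arctan2(*(b-a)[1::-1])))
print(ray(p,463,235,.058),p["d"][235,463], pts(p["d"],p)[230:242,463])
E
```

```text
bar 592 [ 0.55131067 -0.05815385  0.08840568] ((552.2943115234375, -57.930335998535156), (35.004737854003906, 9.689536094665527), 39.30049133300781)
bar ang mod180 -140.84267345780472
disc 1599 ((549.8125, -62.22515869140625), 23.830318450927734)
body 2470 ((550.0443115234375, -62.850399017333984), (64.72367095947266, 57.813716888427734), 88.27461242675781)
[ 0.55307118 -0.05859319  0.089     ] [ 0.56544441 -0.04846872  0.089     ] 39.29194061962115
[ 0.54786535 -0.13749426  0.058     ] 0.29783028 [[ 0.54903703 -0.13407681  0.05453642]
 [ 0.54858812 -0.1345717   0.05570809]
 [ 0.5485636  -0.13544788  0.05593406]
 [ 0.54847584 -0.13626613  0.05630072]
 [ 0.54773882 -0.13648195  0.05811058]
 [ 0.54818408 -0.13779196  0.05729189]
 [ 0.54830158 -0.13880047  0.05720225]
 [ 0.54796282 -0.13937849  0.05812546]
 [ 0.54840585 -0.14069933  0.05731419]
 [ 0.5641667  -0.15677682  0.02255743]
 [ 0.56485695 -0.15846227  0.02122242]
 [ 0.56450664 -0.15914134  0.0221926 ]]
```

```bash
python3 - <<'E'
from h import *
p=np.load("pics/wrist2.npz")
T=[(335,130),(262,150),(204,202),(178,272),(187,342),(234,391),(364,391),(420,345),(452,272),(400,150)]
P=np.array([ray(p,410+u/4.5,90+v/4.5,.0705) for u,v in T])[:,:2]
A=np.c_[2*P,np.ones(len(P))];s=np.linalg.lstsq(A,(P**2).sum(1),rcond=None)[0];c=s[:2];print("centre",c,"r",np.hypot(*(P-c).T))
print(np.degrees(np.arctan2(*(P-c).T[::-1])))
r=ray(p,410+293/4.5,90+418/4.5,.069)[:2];print("rib",np.degrees(np.arctan2(*(r-c)[::-1])))
# shackle legs & corners of body top at .068
for u,v in [(488,112),(437,425),(150,430),(165,105)]: print(ray(p,410+u/4.5,90+v/4.5,.067))
q=ray(p,410+472/4.5,90+205/4.5,.089)[:2];print("tip",q,np.degrees(np.arctan2(*(q-c)[::-1])),np.hypot(*(q-c)))
E
```

```text
centre [ 0.54999344 -0.06065539] r [0.02444535 0.02429013 0.02438107 0.02424371 0.02452356 0.02420463
 0.02431985 0.02439419 0.02436836 0.02422828]
[  87.1848344   117.21401218  147.21604335  177.0752847  -152.49052782
 -121.40954935  -63.20351816  -34.23195552   -2.08534177   58.1277647 ]
rib -91.6339485431466
[ 0.5792794  -0.03453377  0.067     ]
[ 0.57697267 -0.09019251  0.067     ]
[ 0.52393338 -0.08876153  0.067     ]
[ 0.52292256 -0.03095791  0.067     ]
tip [ 0.56571078 -0.04800178] 38.836583079244456 0.02017792216873436
```

>>> move_arm(increments=[[[0.32,0.5,0.3,0,0,0,-0.079],[0.32,0.5,0.6,0,0,0,-0.158],[0.32,0.5,0.95,0,0,0,-0.237],[0.32,0.5,0.95,0,0,0,-0.316],[0.32,0.5,0.95,0,0,0,-0.395],[0.32,0.5,0.95,0,0,0,-0.474],[0.32,0.5,0.95,0,0,0,-0.553],[0.32,0.5,0.95,0,0,0,-0.63]]])

```text
time: 6.35
tool_pos: [0.5144, -0.0579, 0.3465]
ee_rot: [-3.139, -0.005, 2.524]
wrist_force: [0.0, 0.1, -0.9]
width: 0.03
```

>>> move_arm(increments=[[[0.32,0,0,0,0,0,-0.079],[0.32,0,0,0,0,0,-0.158],[0.32,0,0,0,0,0,-0.237],[0.32,0,0,0,0,0,-0.316],[0.32,0,0,0,0,0,-0.395],[0.32,0,0,0,0,0,-0.474],[0.32,0,0,0,0,0,-0.553],[0.32,0,0,0,0,0,-0.63]]])

```text
time: 7.02
tool_pos: [0.5143, -0.0579, 0.3467]
ee_rot: [3.139, -0.005, -2.77]
wrist_force: [-0.1, -1.0, -0.4]
width: 0.0299
```

```bash
python3 snap.py 3
```

```text
7.0167 [ 0.51425015 -0.05789233  0.34666789] [ 179.83460909   -0.2715072  -158.7156751 ] [-0.06269113 -0.99531945 -0.35713595] 0.029865811869865245 [-2.21620669e-01  3.55333775e-02  1.54029957e+00 -2.54996967e-04
  1.57130251e+00 -2.16389113e+00]
```

>>> move_arm(increments=[[[0.32,-0.32,-0.15,0.2,0,0,-0.079],[0.32,-0.32,-0.15,0.4,0,0,-0.158],[0.32,-0.32,-0.15,0.46,0,0,-0.198],[0.32,-0.32,-0.15,0.46,0,0,-0.198],[0.32,-0.32,-0.15,0.46,0,0,-0.198]]])

```text
time: 7.43
tool_pos: [0.5495, -0.0604, 0.301]
ee_rot: [3.138, -0.003, -2.467]
wrist_force: [0.3, 0.2, -0.5]
width: 0.0303
```

```bash
python3 snap.py 4 wrist scene side; python3 dial.py pics/wrist4.npz .549 -.061
```

```text
7.4333 [ 0.54949725 -0.06040823  0.30104025] [ 179.77234243   -0.1942899  -141.34399632] [ 0.27144162  0.16458933 -0.48232911] 0.030339078348995248 [-2.12027899e-01  1.38211210e-01  1.52183105e+00 -1.17334050e-04
  1.48677274e+00 -2.45748188e+00]
bar 703 [ 0.55080085 -0.0595443   0.0882909 ] ((552.2660522460938, -58.5732307434082), (35.01202392578125, 8.847657203674316), 38.98494338989258)
bar ang mod180 39.444443081662264
disc 2299 ((548.9625244140625, -61.32624816894531), 22.95635986328125)
body 2786 ((550.3787841796875, -63.507835388183594), (63.757476806640625, 58.52321243286133), 87.87523651123047)
```

View pics/wrist4.png

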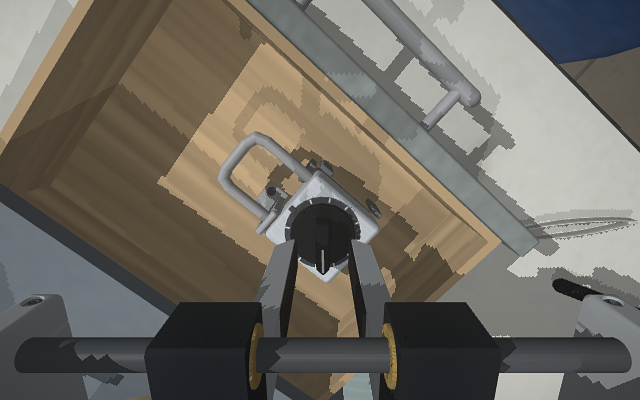

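View pics/side4.png

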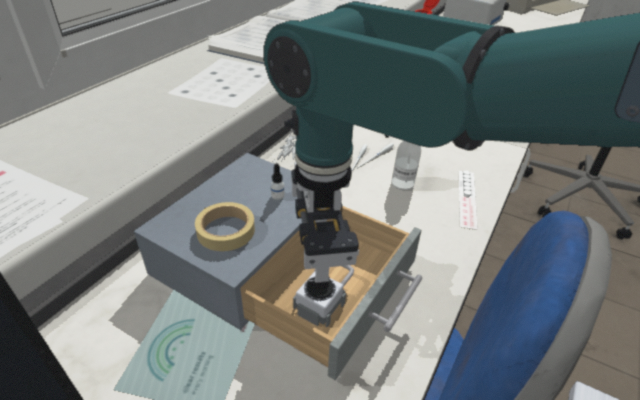

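The wrist view shows the bar vertical at column 322, centred between the fingers at columns 280 and 370. Descending to grip the dial.

>>> move_arm(increments=[[[0.32,0,0,0.15,0,0,0],[0.32,0,0,0.25,0,0,0],[0.32,0,0,0.25,0,0,0],[0.1,0,0,0.25,0,0,0],[0,0,0,0.25,0,0,0],[0,0,0,0.25,0,0,0],[0,0,0,0.25,0,0,0],[0,0,0,0.25,0,0,0]]])

```text
time: 8.25
tool_pos: [0.5502, -0.0601, 0.2795]
ee_rot: [3.141, 0.001, -2.465]
wrist_force: [-1.1, 2.1, 3.7]
width: 0.0089
```

>>> move_arm(increments=[[[0,0,0,0,0,0,0.07],[0,0,0,0,0,0,0.14],[0,0,0,0,0,0,0.21],[0,0,0,0,0,0,0.28],[0,0,0,0,0,0,0.35],[0,0,0,0,0,0,0.42],[0,0,0,0,0,0,0.49],[0,0,0,0,0,0,0.56]]])

```text
time: 8.92
tool_pos: [0.5504, -0.0605, 0.2794]
ee_rot: [-3.141, 0.002, 2.934]
wrist_force: [0.7, 0.8, 1.1]
width: 0.0091
```

>>> move_arm(increments=[[[0,0,0,0,0,0,0.07],[0,0,0,0,0,0,0.14],[0,0,0,0,0,0,0.21],[0,0,0,0,0,0,0.28],[0,0,0,0,0,0,0.35],[0,0,0,0,0,0,0.42],[0,0,0,0,0,0,0.49],[0,0,0,0,0,0,0.56]]])

```text
time: 9.58
tool_pos: [0.5501, -0.0612, 0.2794]
ee_rot: [-3.141, 0.003, 2.053]
wrist_force: [-1.7, -2.3, 1.5]
width: 0.0087
```

>>> move_arm(increments=[[[0,0,0,0,0,0,0.07],[0,0,0,0,0,0,0.14],[0,0,0,0,0,0,0.21],[0,0,0,0,0,0,0.28],[0,0,0,0,0,0,0.338],[0,0,0,0,0,0,0.338],[0,0,0,0,0,0,0.338],[0,0,0,0,0,0,0.338]]])

```text
time: 10.25
tool_pos: [0.5503, -0.0611, 0.2795]
ee_rot: [3.14, 0.002, 1.529]
wrist_force: [0.0, -3.8, 3.6]
width: 0.0086
```

```bash
python3 snap.py 5 wrist; python3 dial.py pics/wrist5.npz .549 -.061
```

```text
10.25 [ 0.55026883 -0.06113097  0.2794569 ] [1.79917033e+02 1.21006658e-01 8.76289133e+01] [ 0.04498523 -3.77417881  3.64761147] 0.008648361280294574 [-0.21254368  0.15264634  1.54990433 -0.00185094  1.4372556  -0.17091713]
bar 1113 [ 0.55233769 -0.05905993  0.08878638] ((548.1478881835938, -60.144935607910156), (33.48945236206055, 28.866283416748047), 60.91963195800781)
bar ang mod180 -92.80806734644527
disc 1535 ((552.4200439453125, -59.10903549194336), 21.83363151550293)
body 3055 ((553.29638671875, -61.88735580444336), (64.29935455322266, 59.14316177368164), 86.283447265625)
```

View pics/wrist5.png

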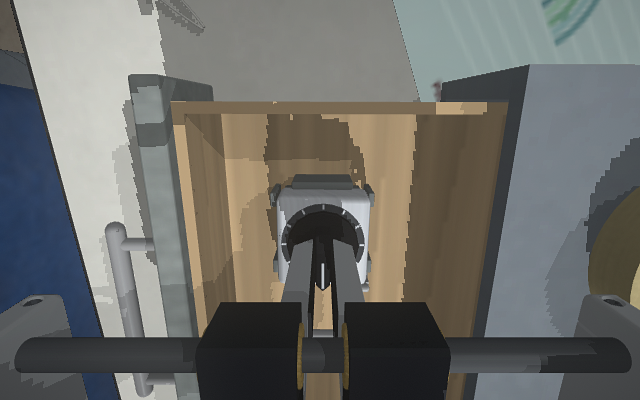

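>>> move_arm(increments=[[[0.32,0,0,0,0,0,0],[0.32,0,0,0,0,0,0],[0.32,0,0,0,0,0,0],[0.32,0,0,-0.2,0,0,0],[0.32,0,0,-0.4,0,0,0],[0.32,0,0,-0.6,0,0,0],[0.32,0,0,-0.6,0,0,0]]])

```text
time: 10.88
tool_pos: [0.551, -0.0601, 0.3429]
ee_rot: [3.134, 0.0, 1.529]
wrist_force: [0.8, 0.1, 1.3]
width: 0.0299
```

```bash
python3 snap.py 6 wrist; python3 dial.py pics/wrist6.npz .549 -.061
```

```text
10.8833 [ 0.55098233 -0.06014769  0.34294991] [1.79554000e+02 1.64615396e-02 8.75924329e+01] [0.75186908 0.13406324 1.29222434] 0.029857493416327856 [-2.11313613e-01  1.14082157e-01  1.46392445e+00  1.02843477e-03
  1.55586476e+00 -1.69306144e-01]
bar 494 [ 0.55234711 -0.06145932  0.08843673] ((552.3860473632812, -62.858741760253906), (34.75117874145508, 8.392704963684082), 87.21395874023438)
bar ang mod180 -92.9942522042723
disc 1734 ((552.6574096679688, -59.3853874206543), 22.126232147216797)
body 2245 ((552.1942138671875, -61.609249114990234), (64.08258056640625, 56.75428771972656), 86.60554504394531)
```

View pics/wrist6.png

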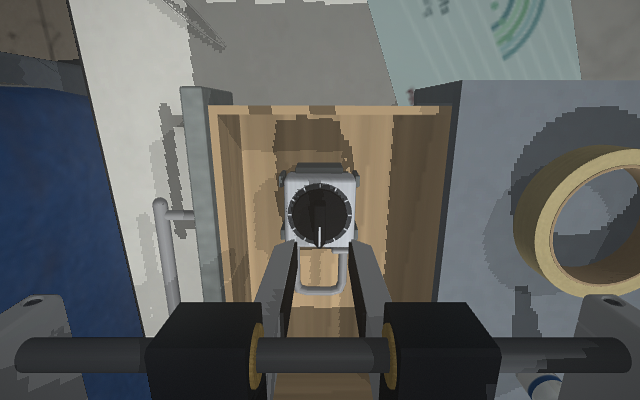

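The pointer now faces the lock's -x side, with the line at (319,238) and angle -93° against the -92.5° wanted. The bow is at (321,290). Next is the shackle.

>>> move_arm(increments=[[[0.32,-0.3,-0.03,0,0,0,0.079],[0.32,-0.6,-0.03,0,0,0,0.158],[0.32,-0.78,-0.03,0,0,0,0.237],[0.32,-0.78,-0.03,0,0,0,0.316],[0.32,-0.78,-0.03,0,0,0,0.395],[0.32,-0.78,-0.03,0,0,0,0.474],[0.32,-0.78,-0.03,0,0,0,0.553],[0.32,-0.78,-0.03,0,0,0,0.63]]])

```text
time: 11.6
tool_pos: [0.5434, -0.138, 0.336]
ee_rot: [-3.138, 0.002, 0.532]
wrist_force: [0.7, -0.5, -0.3]
width: 0.0304
```

>>> move_arm(increments=[[[0.32,0,0,0,0,0,0.079],[0.32,0,0,0,0,0,0.158],[0.32,0,0,0.2,0,0,0.237],[0.32,0,0,0.2,0,0,0.316],[0.32,0,0,0.2,0,0,0.37],[0.32,0,0,0.2,0,0,0.37],[0.32,0,0,0.2,0,0,0.37]]])

```text
time: 12.18
tool_pos: [0.5435, -0.138, 0.3169]
ee_rot: [-3.14, 0.003, -0.04]
wrist_force: [0.8, -0.8, 0.7]
width: 0.0303
```

```bash
python3 snap.py 7 wrist scene; python3 dial.py pics/wrist7.npz .549 -.061
```

```text
12.1833 [ 0.54347837 -0.13799222  0.31685615] [-1.79926935e+02  1.48156948e-01 -2.31429579e+00] [ 0.75596747 -0.76738566  0.68996769] 0.030280245457499324 [-3.49880357e-01  1.45104901e-01  1.48184243e+00  4.27676430e-04
  1.51749669e+00  1.26128631e+00]
bar 652 [ 0.5527269  -0.06318303  0.08810755] ((552.3203125, -63.531639099121094), (34.822181701660156, 9.366347312927246), 87.2582015991211)
bar ang mod180 -93.19742545438034
disc 1781 ((551.5491333007812, -61.86021041870117), 23.611770629882812)
body 2851 ((552.9830932617188, -62.85737228393555), (63.801551818847656, 57.57900619506836), 86.70763397216797)
```

View pics/wrist7.png

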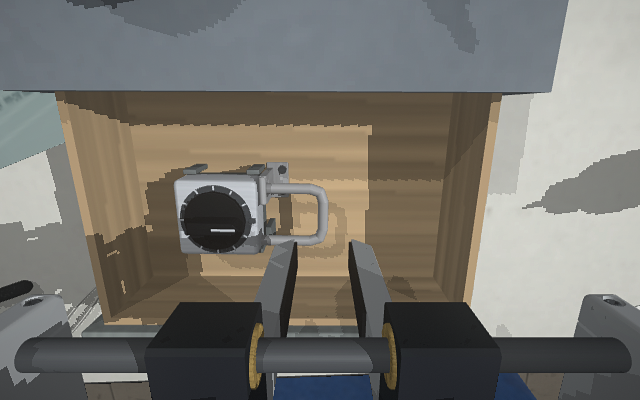

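```bash
python3 - <<'E'
from h import *
p=np.load("pics/wrist7.npz"); X=pts(p["d"],p); d=p["d"]
m=(d>0)&(X[...,2]>.051)&(X[...,2]<.0605)&(abs(X[...,0]-.549)<.03)&(X[...,1]<-.128)&(X[...,1]>-.15)
m[260:]=0
P=X[m];print(len(P),P.mean(0),P.min(0),P.max(0),X[215,318:330])
for f in ("scene2","scene4","scene7","side2","side4","wrist2","wrist4","wrist6"):
    try:p=np.load(f"pics/{f}.npz")
    except Exception as e: continue
    X=pts(p["d"],p); d=p["d"]
    h=(d>0)&(X[...,2]>.066)&(X[...,2]<.08)&(X[...,0]>.40)&(X[...,0]<.44)&(X[...,1]>-.155)&(X[...,1]<-.05)
    if f.startswith("wrist"): h[:, 260 if f=='wrist6' else 0:] &= (f!='wrist6')
    Q=X[h]
    if len(Q)<20: print(f,len(Q)); continue
    A=np.c_[np.ones(len(Q)),Q[:,1]+.1]; print(f,len(Q),np.median(Q[:,0]),np.linalg.lstsq(A,Q[:,0],rcond=None)[0])
E
```

```text
681 [ 0.55045833 -0.1358236   0.05654617] [ 0.52432769 -0.14233557  0.05215535] [ 0.57333211 -0.12800839  0.0588615 ] [[ 0.54870694 -0.13429377  0.05519603]
 [ 0.54887273 -0.13507347  0.05579669]
 [ 0.54926119 -0.13586374  0.05707879]
 [ 0.54905286 -0.13661309  0.056533  ]
 [ 0.54965869 -0.13740267  0.05847901]
 [ 0.54934342 -0.13814724  0.05760596]
 [ 0.54881925 -0.138892    0.05609482]
 [ 0.54886629 -0.13965549  0.05633075]
 [ 0.54864832 -0.14041581  0.05575682]
 [ 0.54867346 -0.14117895  0.05592586]
 [ 0.53710726 -0.14209295  0.02070574]
 [ 0.53718747 -0.14296493  0.02105613]]
scene2 354 0.42040729877779326 [0.42131434 0.05342398]
scene4 353 0.4204721566113589 [0.42142503 0.05341285]
scene7 346 0.4220873154702829 [0.42289038 0.05453449]
side2 440 0.42202977251386775 [0.42319886 0.03938887]
side4 441 0.4220695303222257 [0.42306201 0.03956243]
wrist2 1858 0.42283038684733537 [0.42346461 0.04861864]
wrist4 3008 0.4245212519103222 [0.42362643 0.07609966]
wrist6 1516 0.42678767726625355 [0.42596801 0.07767667]
```

View pics/scene7.png

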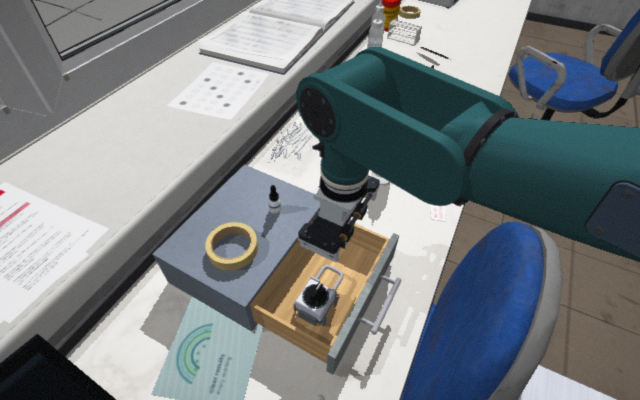

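>>> move_arm(increments=[[[0.32,0.055,0,0.1,0,0,0],[0.32,0.055,0,0.3,0,0,0],[0.32,0.055,0,0.5,0,0,0],[0.32,0.055,0,0.65,0,0,0],[0.32,0.055,0,0.77,0,0,0],[0.32,0.055,0,0.77,0,0,0]]])

```text
time: 12.78
tool_pos: [0.5484, -0.1381, 0.2378]
ee_rot: [-3.14, 0.006, -0.042]
wrist_force: [0.5, -0.1, 0.6]
width: 0.03
```

>>> move_arm(increments=[[[0,0,0,0,0,0,0],[0,0,0,0,0,0,0],[0,0,0,0,0,0,0],[0,0,0,0,0,0,0],[0,0,0,0,0,0,0]]])

```text
time: 13.2
tool_pos: [0.5497, -0.1386, 0.2431]
ee_rot: [3.141, -0.003, -0.043]
wrist_force: [-0.1, 1.0, 2.7]
width: 0.0068
```

>>> move_arm(increments=[[[0,0,0.03,0,0,0,0],[0,0,0.06,0,0,0,0],[0,0,0.09,0,0,0,0],[0,0,0.12,0,0,0,0],[0,0,0.15,0,0,0,0],[0,0,0.18,0,0,0,0],[0,0,0.19,0,0,0,0],[0,0,0.19,0,0,0,0]]])

```text
time: 13.87
tool_pos: [0.5484, -0.1574, 0.2415]
ee_rot: [-3.14, 0.0, -0.043]
wrist_force: [-1.0, 2.8, 2.5]
width: 0.0069
```

Moved 18.8 mm in all. I'll lean a little further to confirm the stop.

>>> move_arm(increments=[[[0,0,0.02,0,0,0,0],[0,0,0.03,0,0,0,0],[0,0,0.03,0,0,0,0]]])

```text
time: 14.12
tool_pos: [0.5483, -0.1585, 0.2413]
ee_rot: [-3.135, 0.001, -0.042]
wrist_force: [1.4, 9.7, 2.3]
width: 0.0067
```

>>> move_arm(increments=[[[0.32,0,-0.02,0,0,0,0],[0.32,0,-0.02,0,0,0,0],[0.32,0,-0.02,0,0,0,0],[0.32,0,-0.02,-0.2,0,0,0],[0.32,0,-0.02,-0.5,0,0,0],[0.32,0,-0.02,-0.8,0,0,0],[0.32,0,-0.02,-1,0,0,0],[0.32,0,-0.02,-1,0,0,0]]])

```text
time: 14.78
tool_pos: [0.5491, -0.1595, 0.3476]
ee_rot: [3.137, -0.01, -0.044]
wrist_force: [0.2, -1.1, 1.6]
width: 0.03
```

>>> move_arm(increments=[[[0.9,0,-0.3,0,0,0,-0.079],[0.9,0,-0.6,0,0,0,-0.158],[0.9,0,-0.9,0,0,0,-0.237],[0.9,0,-0.93,0,0,0,-0.316],[0.9,0,-0.93,0,0,0,-0.395],[0.9,0,-0.93,0,0,0,-0.474],[0.9,0,-0.93,0,0,0,-0.553],[0.9,0,-0.93,0,0,0,-0.63]]])

```text
time: 15.45
tool_pos: [0.552, -0.0659, 0.3398]
ee_rot: [-3.14, 0.002, 0.953]
wrist_force: [-0.3, -0.0, 0.0]
width: 0.0795
```

>>> move_arm(increments=[[[0.9,0,0,0,0,0,-0.079],[0.9,0,0,0,0,0,-0.158],[0.9,0,0,0,0,0,-0.237],[0.9,0,0,0,0,0,-0.316],[0.9,0,0,0,0,0,-0.37],[0.9,0,0,0,0,0,-0.37],[0.9,0,0,0,0,0,-0.37]]])

```text
time: 16.03
tool_pos: [0.5521, -0.0659, 0.3402]
ee_rot: [-3.139, 0.0, 1.525]
wrist_force: [-0.2, 0.6, -0.2]
width: 0.0841
```

```bash
python3 snap.py 8 wrist scene; python3 dial.py pics/wrist8.npz .549 -.061
```

```text
16.0333 [ 0.5521439  -0.06590748  0.34024126] [-1.79873703e+02  1.63868445e-02  8.73818314e+01] [-0.24313114  0.6439873  -0.17017037] 0.0841142692995292 [-2.20585781e-01  1.22627491e-01  1.45989248e+00 -6.65219339e-04
  1.56119359e+00 -1.74882710e-01]
bar 531 [ 0.55026513 -0.06217655  0.08838882] ((550.0646362304688, -63.681575775146484), (34.720970153808594, 8.929192543029785), 87.49759674072266)
bar ang mod180 -92.07236665644132
disc 1771 ((550.2177124023438, -60.6594123840332), 21.955589294433594)
body 2454 ((550.6560668945312, -62.80353927612305), (64.20957946777344, 57.628746032714844), 87.53411865234375)
```

View pics/wrist8.png

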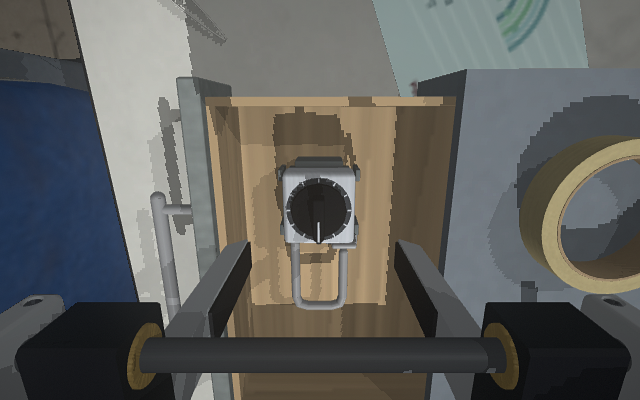

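View pics/scene8.png

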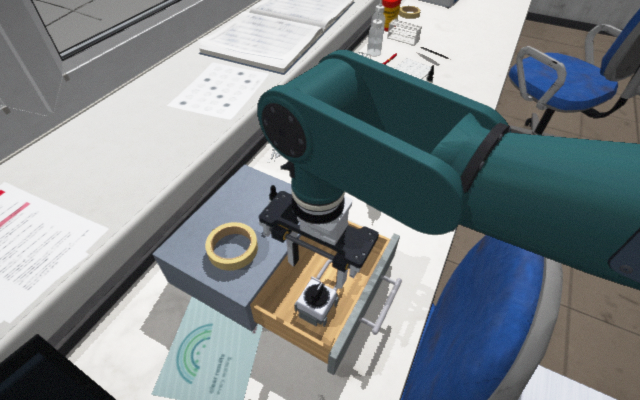

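>>> move_arm(increments=[[[0.9,0.02,-0.015,0.2,0,0,0],[0.9,0.02,-0.015,0.45,0,0,0],[0.9,0.02,-0.015,0.7,0,0,0],[0.9,0.02,-0.015,0.8,0,0,0],[0.9,0.02,-0.015,0.9,0,0,0],[0.9,0.02,-0.015,1,0,0,0],[0.9,0.02,-0.015,1,0,0,0],[0.9,0.02,-0.015,1,0,0,0]]])

```text
time: 16.8
tool_pos: [0.5512, -0.0636, 0.242]
ee_rot: [3.141, -0.0, 1.528]
wrist_force: [-0.1, 0.6, 0.6]
width: 0.0844
```

```bash
python3 snap.py 9 wrist side; python3 - <<'E'
from h import *
p=np.load("pics/wrist8.npz"); X=pts(p["d"],p)
print(X[298:310,320]); print(ray(p,320,303,.057))
E
```

```text
16.8 [ 0.55116824 -0.0635536   0.24196289] [ 1.79980990e+02 -3.25817387e-04  8.75286539e+01] [-0.11021539  0.63046151  0.5550652 ] 0.08435654072630963 [-2.17010185e-01  1.86124421e-01  1.58991302e+00  6.43570333e-05
  1.36522941e+00 -1.73890184e-01]
[[ 0.54604032 -0.16924726  0.02222649]
 [ 0.54594608 -0.17106362  0.02118612]
 [ 0.54585792 -0.17278121  0.02031806]
 [ 0.54708845 -0.15257473  0.05385921]
 [ 0.54711645 -0.15233324  0.05586352]
 [ 0.54708345 -0.15310573  0.05627519]
 [ 0.54706941 -0.1535613   0.05717313]
 [ 0.54701716 -0.1546546   0.057087  ]
 [ 0.54696832 -0.15569144  0.0570909 ]
 [ 0.54695757 -0.1560904   0.05806275]
 [ 0.54689612 -0.15733878  0.05774886]
 [ 0.546789   -0.15935526  0.05629373]]
[ 0.5471115  -0.15263802  0.057     ]
```

View pics/wrist9.png

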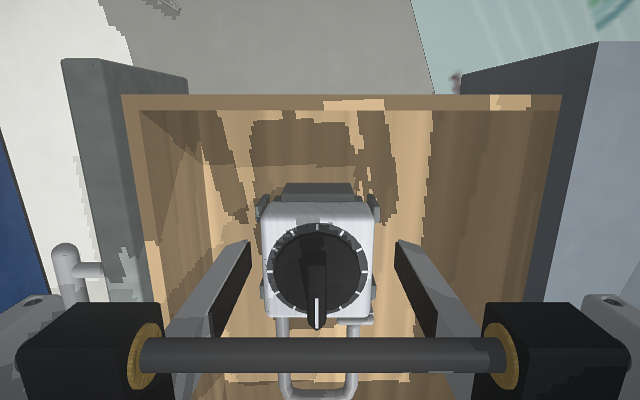

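The bow now lies at y = -0.156, 18 mm further out than before. The lock is centred between the fingers, at columns 262 to 374 between 248 and 398. Gripping.

>>> move_arm(increments=[[[0.9,0,-0.005,0.06,0,0,0],[0.9,0,-0.005,0.06,0,0,0],[0.5,0,-0.005,0.06,0,0,0],[0.4,0,-0.005,0.06,0,0,0],[0.3,0,-0.005,0.06,0,0,0],[0.3,0,-0.005,0.06,0,0,0],[0.2,0,-0.005,0.06,0,0,0],[0,0,-0.005,0.06,0,0,0]]])

```text
time: 17.57
tool_pos: [0.5504, -0.0635, 0.2358]
ee_rot: [-3.141, -0.0, 1.528]
wrist_force: [-0.9, 0.3, 1.0]
width: 0.0581
```

>>> move_arm(increments=[[[0,0,0,0,0,0,0],[0,0,0,0,0,0,0],[0,0,0,0,0,0,0],[0,0,0,0,0,0,0]]])

```text
time: 17.9
tool_pos: [0.5504, -0.0635, 0.2358]
ee_rot: [-3.142, -0.0, 1.528]
wrist_force: [-1.2, 0.5, 1.8]
width: 0.0575
```

>>> move_arm(increments=[[[0,0,-0.02,0,0,0,0],[0,0,-0.03,0,0,0,0],[0,0,-0.03,0,0,0,0],[0,0,-0.03,0,0,0,0]]])

```text
time: 18.23
tool_pos: [0.5477, -0.0633, 0.2358]
ee_rot: [3.14, -0.0, 1.528]
wrist_force: [2.1, -0.2, -0.1]
width: 0.0577
```

>>> move_arm(increments=[[[0,0,-0.01,0,0,0,0],[0,0,-0.02,0,0,0,0],[0,0,-0.02,0,0,0,0]]])

```text
time: 18.48
tool_pos: [0.5461, -0.0633, 0.2359]
ee_rot: [3.138, -0.0, 1.528]
wrist_force: [4.0, 0.8, -1.9]
width: 0.0576
```

>>> move_arm(increments=[[[0,0,0.01,0,0,0,0],[0,0,0.01,-0.05,0,0,0],[0,0,0.01,-0.1,0,0,0],[0,0,0.01,-0.15,0,0,0],[0,0,0.01,-0.2,0,0,0],[0,0,0.01,-0.25,0,0,0],[0,0,0.01,-0.3,0,0,0],[0,0,0.01,-0.3,0,0,0]]])

```text
time: 19.15
tool_pos: [0.5465, -0.0633, 0.2668]
ee_rot: [3.14, 0.0, 1.528]
wrist_force: [0.0, 0.3, -3.3]
width: 0.0579
```

```bash
python3 snap.py 10 wrist side
```

```text
19.15 [ 0.54653219 -0.06331117  0.26681324] [1.79933259e+02 1.31317905e-02 8.75422465e+01] [ 0.02525349  0.34698999 -3.25489648] 0.05789183280128354 [-2.18377830e-01  1.54996425e-01  1.57355577e+00 -2.25949446e-05
  1.41185349e+00 -1.75478510e-01]
```

View pics/wrist10.png

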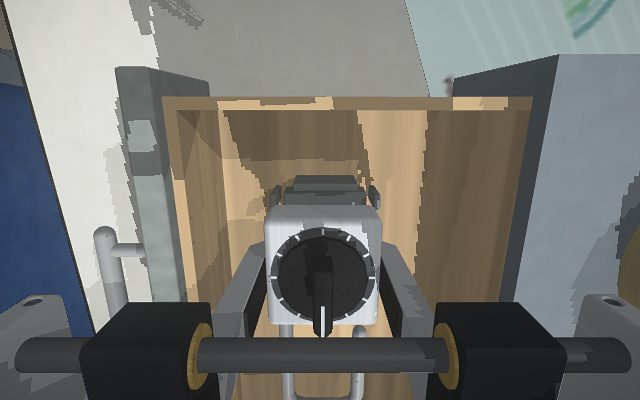

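View pics/side10.png

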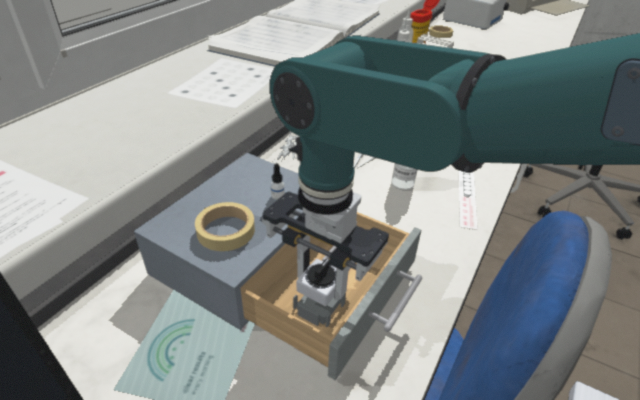

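The lock is clear of the cradle and hasp, level, carrying 3.3 N. Lifting another 16 cm.

>>> move_arm(increments=[[[0,0,0,-0.08,0,0,0],[0,0,0,-0.2,0,0,0],[0,0,0,-0.35,0,0,0],[0,0,0,-0.5,0,0,0],[0,0,0,-0.65,0,0,0],[0,0,0,-0.75,0,0,0],[0,0,0,-0.8,0,0,0],[0,0,0,-0.8,0,0,0]]])

```text
time: 19.92
tool_pos: [0.5467, -0.0634, 0.3478]
ee_rot: [3.138, 0.001, 1.528]
wrist_force: [-0.9, -0.4, -3.0]
width: 0.0577
```

>>> move_arm(increments=[[[0,0,0,-0.08,0,0,0],[0,0,0,-0.2,0,0,0],[0,0,0,-0.35,0,0,0],[0,0,0,-0.5,0,0,0],[0,0,0,-0.65,0,0,0],[0,0,0,-0.75,0,0,0],[0,0,0,-0.8,0,0,0],[0,0,0,-0.8,0,0,0]]])

```text
time: 20.58
tool_pos: [0.5466, -0.0633, 0.4273]
ee_rot: [3.139, 0.0, 1.528]
wrist_force: [0.6, -0.5, -4.3]
width: 0.0577
```

>>> move_arm(increments=[[[0,0,0,0,0,0,0],[0,0,0,0,0,0,0],[0,0,0,0,0,0,0],[0,0,0,0,0,0,0],[0,0,0,0,0,0,0],[0,0,0,0,0,0,0],[0,0,0,0,0,0,0],[0,0,0,0,0,0,0]]])

```text
time: 21.25
tool_pos: [0.5465, -0.0633, 0.4256]
ee_rot: [-3.142, -0.0, 1.528]
wrist_force: [-0.2, -0.1, -4.0]
width: 0.0579
```

```bash
python3 snap.py 11 wrist side scene; python3 - <<'E'
from h import *
p=np.load("pics/wrist11.npz"); X=pts(p["d"],p); d=p["d"]
m=(d>0)&(np.hypot(X[...,0]-.548,X[...,1]+.061)<.05)&(X[...,2]>.15)&(X[...,2]<.3); m[300:]=0
print(np.histogram(X[m][:,2],bins=np.arange(.2,.3,.005)))
# level: fit body top plane (bright pixels)
b=m&(p["im"].min(-1)>150); P=X[b]; print(len(P),np.median(P,0))
q=np.median(P[:,2]); P=P[abs(P[:,2]-q)<.005]; A=np.c_[P[:,:2]-P[:,:2].mean(0),np.ones(len(P))];print("tilt deg",np.degrees(np.linalg.lstsq(A,P[:,2],rcond=None)[0][:2]))
for f in ("scene2","scene8","scene11"):
    p=np.load(f"pics/{f}.npz"); X=pts(p["d"],p); d=p["d"]
    h=(d>0)&(X[...,2]>.066)&(X[...,2]<.08)&(X[...,0]>.40)&(X[...,0]<.44)&(X[...,1]>-.155)&(X[...,1]<-.05)
    Q=X[h];A=np.c_[np.ones(len(Q)),Q[:,1]+.1]; print(f,len(Q),np.linalg.lstsq(A,Q[:,0],rcond=None)[0])
E
```

```text
21.25 [ 0.54645291 -0.06331064  0.42563069] [-1.79999164e+02 -5.65558860e-03  8.75385216e+01] [-0.21736453 -0.13781819 -3.96077687] 0.057858796533712495 [-2.18440649e-01  8.44309438e-02  1.33254593e+00  9.57774745e-05
  1.72464737e+00 -1.75465072e-01]
(array([   0,    0,    0,    0,    0,    7,  137,  410,  419,  516,  868,
       4818, 4225,  486,  495, 1061,  420,  353,    3]), array([0.2  , 0.205, 0.21 , 0.215, 0.22 , 0.225, 0.23 , 0.235, 0.24 ,
       0.245, 0.25 , 0.255, 0.26 , 0.265, 0.27 , 0.275, 0.28 , 0.285,
       0.29 , 0.295]))
1472 [ 0.53257979 -0.03801439  0.25724295]
tilt deg [ 0.20196234 -0.03550479]
scene2 354 [0.42131434 0.05342398]
scene8 352 [0.42156581 0.05534917]
scene11 353 [0.42137659 0.05587144]
```

View pics/wrist11.png

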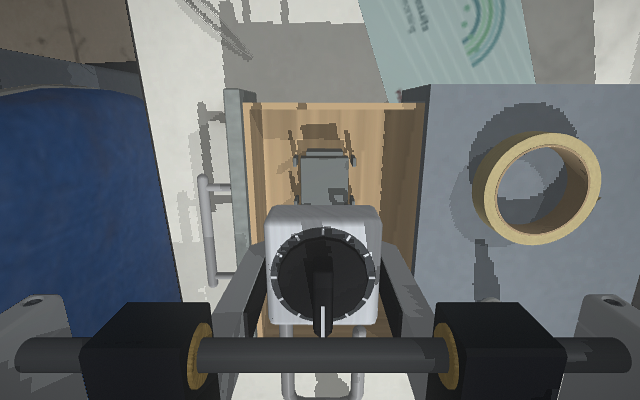

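View pics/side11.png

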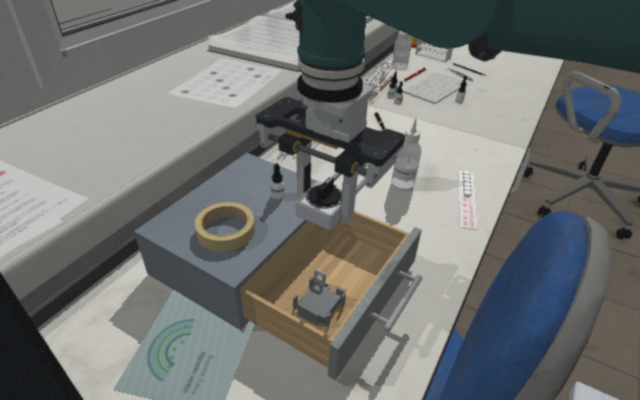

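The lock hangs level at (322,265) in the wrist view, underside at about 0.229 m. The cradle is empty, the drawer is open, and the tape, dropper and wash bottle have not moved. Handing in.

```bash
python3 - <<'E'
from bench import robot
print(robot.close_job())
E
```

```text
the job is handed in; nothing more can be done
None
```

The job is handed in at about 21.4 s on the robot's clock. The arm is holding the opened lock level, dial up, with its underside about 22.9 cm above the worktop.

**What I did:** I pulled the drawer by its handle to its stop and turned the dial about 131° clockwise. I then pulled the shackle until it met its stop and lifted the lock by the free middle of its sides.

**Last checks:**
- **Dial:** the pointer was at about -92° to -93° in the camera images, against -92.5° for the index rib.
- **Shackle:** it travelled about 18 mm, and the force rose to 9.7 N at the stop. The lock came off the hasp without resistance. I did not measure the shackle again after the lift; its bow was still visible in the last wrist picture.
- **Lock in the gripper:** it is tilted about 0.2°, the finger opening is steady at 58 mm, and the wrist carries about 4 N.
- **Other objects:** the tape roll, dropper bottle and wash bottle look unmoved in the last pictures. I judged this by eye and did not measure them again.

**What disagreed:**
- **Dial start:** it was about 11° off the nearest 30° notch, so I aligned it by measured angle instead of counting clicks.
- **Drawer drift:** it crept about 2 mm shut while I was working the dial. I pulled it back before lifting, and the last picture puts it within 0.1 mm of where it was when first opened.

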